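Change over the weld fixture: release, hang brackets, press in pins, lock

ROBOT

A 6-joint arm with a two-finger parallel gripper is mounted at the origin on the work surface. World frame = base frame: x ahead of the robot, y to its left, z up, the work surface at z = 0. Lengths are in m, angles in rad, forces in N, time in s.
With the tool pointing down it reaches from about 0.375 to 0.975 m from the base axis. Payload 3.8 kg.
Tool frame: the origin (TCP) lies at the very end of the fingers, on their centre line; the grasp point (between the pads) lies 19 mm behind it (bot.pinch_z is the distance from the TCP to the grasp point, in m); x points along the fingers, y is the direction in which the jaws open and shut, and the axes are right-handed (so a half turn about x gives the same grasp; the last joint's range is limited). The gripper opens to 85 mm and grips with 20 to 120 N. Pads are 22 mm wide; open, the fingers measure 114 mm over their backs; the gripper's body (76 mm by 85 mm) begins 54 mm behind the grasp point. The pads swing forward as they close: fully open they stand 13 mm farther back than shut.
Start: joints at [-1.165, 0.264, 1.604, -0, 1.274, -0.037], TCP at [0.289, -0.61, 0.231] pointing down, gripper open.
Joint ranges: [-2.63, 2.63], [-0.94, 2.18], [0.31, 2.57], [-1.31, 4.45], [0, 2.66], [-2.55, 2.55]. Speed limits (rad/s): [2.57, 2.57, 3.14, 3.14, 3.14, 3.14].

INTERFACE

Orientations are given as a rotation vector (axis times angle).
In Python, from workcell import monitor, imaging, finish_job, bot gives the robot as it stands.
- The arm moves only by the tool jog_arm, never from a script. Its argument "rows" is a list of rows, each a list of 7 numbers: the shift along the tool's x, y, z in m, then the turn, a rotation vector about the tool's x, y, z in rad, then the opening in per cent of the stroke, from 0 (shut) to 100 (fully open). A call has 1 to 20 rows; each row is the pose to reach, as a shift and turn from the pose measured when the call began, along the tool's axes at that moment; what a row does not reach only later rows make up. A row lasts 1/10 s, in which the tool goes at most 50 mm and 8.59 degrees, less where a joint would pass 70% of its speed; a pose out of reach is approached as far as the arm can. A call with a gripper value outside its range is refused whole. The fingers move at their own pace and stop on an object; "force" is the grip in N (left out, the last holds). Time passes only in rows, so rows that repeat a pose let the fingers close. It gives the time, the measured TCP pose, the force and the opening at its end, in the units of the state.
- monitor.read_state(): the state, without advancing time (a new reading comes with each control period).
- imaging.read_camera(name): name is "side" or "top" or "wrist"; returns the picture (480x640x3 uint8, blue, green, red); there is no depth.
- imaging.camera_params(name): a dict with "fx", "fy", "cx", "cy" (pixels), "T" (4x4, takes a point from camera to world coordinates); the wrist camera has in their place "T_tool_cam" (4x4, takes a point from camera to tool coordinates, whose origin is the TCP and whose axes are the tool frame's). Camera axes: x right, y down, z forward; pixel columns grow to the right and rows downward; lengths in m; the calibration is good to about 2 mm. The wrist camera is an equidistant fisheye: a pixel r from the principal point sees the ray r / f radians off the axis. A picture is of the moment at which its call begins: read the wrist's pose just before it. camera_params takes no time and is no camera call.
- finish_job(): hands the job in, once; it reports no verdict.
The state is a dict: "time": time; "q": joint angles; "joint_vel": joint speeds; "joint_torque": joint torques, N m; "tool_pos": TCP position; "tcp_rot": TCP orientation; "wrist_force": force on the tool from outside, world axes, zero at the start; "torque": the same for the moment, N m; "width": opening from 0.0 (shut) to 1.0 (fully open).
Only numpy, scipy, OpenCV 4.12 (cv2) and the standard library are available. Lean on these libraries where they do the work, as an engineer would, in place of code of your own. Each camera call takes 0.05 s, during which the arm holds its last target. There are 200 camera calls.

TASK

Change over the welding fixture for the next job. First throw the lock lever right back to release it, then take the finished bracket off the blue fixture block and hang it over the cooling bar, one leg either side, and hang every other finished bracket on the bench over the bar as well. Then press every brass locating pin fully home in a hole of its own in the block, and only then throw the lever fully over to lock it again, leaving the other tools and parts where they are.

Things in the scene. Friction and masses are not known exactly. Their poses are not given: they have to be found in the camera images.
- fixture: blue weld-fixture block 160 x 160 mm, 40 mm high, fixed to the bench, its yaw varies. Origin: centre of its underside; x, y along its sides, z up. A grey lever housing is fixed beside its +x side.
- fixture_hole0 (a point): centre of the mouth of blind hole 0, in the block's top face (40 mm above the bench), at (-40, -40) mm in the block's frame. Round, 29.5 mm diameter, 22 mm deep, flat floor, sharp edge without any chamfer. Any pin fits any hole.
- fixture_hole1 (a point): centre of the mouth of blind hole 1, in the block's top face (40 mm above the bench), at (-40, 40) mm in the block's frame. Round, 29.5 mm diameter, 22 mm deep, flat floor, sharp edge without any chamfer. Any pin fits any hole.
- fixture_hole2 (a point): centre of the mouth of blind hole 2, in the block's top face (40 mm above the bench), at (40, -40) mm in the block's frame. Round, 29.5 mm diameter, 22 mm deep, flat floor, sharp edge without any chamfer. Any pin fits any hole.
- fixture_hole3 (a point): centre of the mouth of blind hole 3, in the block's top face (40 mm above the bench), at (40, 40) mm in the block's frame. Round, 29.5 mm diameter, 22 mm deep, flat floor, sharp edge without any chamfer. Any pin fits any hole.
- lock (a joint): the lock lever's angle: 0 when it leans fully towards the block's +y (end stop, released), 1.0 rad when thrown fully over towards the block's -y (end stop, locked); it starts locked, at 0.85 to 1.0. It stays wherever it is left; light friction, a push of a few newtons with the closed fingertips moves it.
- lock_tip (a point): the red round tip of the lock lever, 80 mm from its pivot. The pivot axis is level, along the block's x, at (115, 0, 22) mm in the block frame; the shaft is 10 mm thick, the tip a ball of 26 mm diameter, 92 mm above the bench at both end stops and 102 mm midway. It swings 77 mm along the block y in all.
- bracket_a: steel hat bracket, 0.55 kg, 75 high, standing on the fixture over two holes at the start. Top plate 54 (x) x 40 (y) x 6; legs 5 thick at +x and -x, inner faces 44 apart; feet 30 x 70 x 6 turned out, 114 overall in x. On the top plate's middle an upright lug 10 (x) x 30 (y) x 32 high (mm), gripped across its thickness. Origin: centre of the underside, z up; a bar between the legs runs along y.
- bracket_b: finished bracket of the same shape, size and axes as bracket_a, standing on the bench. In some runs absent (None).
- bracket_c: finished bracket of the same shape, size and axes as bracket_a, standing on the bench. In some runs absent (None).
- bracket_a_saddle (a point): middle of the underside of bracket_a's top plate (69 mm above its origin): what rests on the bar. Inside, 45 degree gussets run from 3 mm off this middle down to the legs (19 mm lower), so that it centres itself on the bar.
- bracket_b_saddle (a point): middle of the underside of bracket_b's top plate (69 mm above its origin): what rests on the bar. Inside, 45 degree gussets run from 3 mm off this middle down to the legs (19 mm lower), so that it centres itself on the bar.
- bracket_c_saddle (a point): middle of the underside of bracket_c's top plate (69 mm above its origin): what rests on the bar. Inside, 45 degree gussets run from 3 mm off this middle down to the legs (19 mm lower), so that it centres itself on the bar.
- bar_mid (a point): middle of the cooling bar: a level round bar 12 mm in diameter, 300 mm long between its two posts, its axis 150 mm above the bench. Its frame: y along the bar, z up. Fixed; place and yaw vary.
- pin0: plain brass locating pin, cylinder 28 mm in diameter, 65 mm long, flat ends without chamfer, 0.25 kg, standing on the bench. A thin dark ring marks its upper end. Origin: centre of its lower end, z along its axis. In some runs absent (None).
- pin1: plain brass locating pin, cylinder 28 mm in diameter, 65 mm long, flat ends without chamfer, 0.25 kg, standing on the bench. A thin dark ring marks its upper end. Origin: centre of its lower end, z along its axis. In some runs absent (None).
- pin2: plain brass locating pin, cylinder 28 mm in diameter, 65 mm long, flat ends without chamfer, 0.25 kg, standing on the bench. A thin dark ring marks its upper end. Origin: centre of its lower end, z along its axis. In some runs absent (None).
- pin3: plain brass locating pin, cylinder 28 mm in diameter, 65 mm long, flat ends without chamfer, 0.25 kg, standing on the bench. A thin dark ring marks its upper end. Origin: centre of its lower end, z along its axis. In some runs absent (None).
- hammer: hammer lying on the bench; not part of the job. Origin in its handle.
- wrench: wrench lying on the bench; not part of the job.
- spray: orange spray can, 60 mm diameter, 170 mm high, standing on the bench; not part of the job. Origin: centre of its underside.
- collar: dark steel shaft collar, 44 mm outside, 26 mm bore, 18 mm high; not part of the job.
- angle: piece of angle iron 140 x 35 x 35 mm; not part of the job.
- wirebrush: wire brush lying on the bench; not part of the job.
Not all that is in view belongs to the job. What is shaped like the bracket_a but green is not meant.

How it is judged:
By the outcome, as a careful person would: the job done as asked, in the order asked, and still so for the second after the job is handed in, with the robot touching nothing.
Of bracket_b, bracket_c only 1 to 2 are there at a start; the rules pass over those that are not, and their reading is None.
Of pin0, pin1, pin2, pin3 only 3 to 4 are there at a start; the rules pass over those that are not, and their reading is None.
At some moment in a run one of bracket_b, bracket_c may be knocked a few centimetres aside while the robot is not near it.
It also fails if it takes over 210 s, if anything falls off the work surface, if the arm or the gripper's body presses on something with over 40 N, if the wrist force passes 120 N, or if a joint passes its speed limit or range.

## Working session

There is one attempt and no reset: what is moved stays moved. The work goes in short steps, Python scripts to look and compute and a tool call to move; the robot and the scene stay as the last step left them, time stands still between calls to the robot, and variables do not carry over. Pictures are saved under pics/ and viewed, about 12 in all and at most 16, crops included, and the job is handed in when it is done.

Besides the shell and the picture viewer there is one more tool, called after "Emit:" as name(argument=value, ...), one argument or row to a line, values as JSON. jog_arm: Moves the arm, as the interface text tells. Its arguments: {"type":"object","properties":{"rows":{"type":"array","items":{"type":"array","items":{"type":"number"}}},"force":{"type":"number"}},"required":["rows"]}

```bash
ls; mkdir -p pics
python3 - <<'E'
from workcell import monitor, imaging
import cv2,numpy as np
s=monitor.read_state(); print(s)
for n in("side","top","wrist"):
    im=imaging.read_camera(n); cv2.imwrite(f"pics/{n}0.png",im)
    p=imaging.camera_params(n); print(n,{k:np.round(v,4).tolist() if hasattr(v,'shape') or isinstance(v,list) else v for k,v in p.items()})
E
```

```text
pics
{'time': 0.0, 'q': array([-1.16488115e+00,  2.64758625e-01,  1.60536634e+00, -3.12691113e-05,
        1.27371260e+00, -3.69000569e-02]), 'joint_vel': array([ 0.00149377, -0.00037796,  0.0021564 ,  0.00022924,  0.00182897,
       -0.00039447]), 'joint_torque': array([ 1.30152605e-05, -5.15116417e+01, -3.67315793e+01, -2.05498659e-04,
        1.28521599e-02,  2.37003871e-05]), 'tool_pos': array([ 0.288927  , -0.60922798,  0.22996248]), 'tcp_rot': array([ 1.9764736 ,  0.44724059, -1.97736772]), 'wrist_force': array([ 0.2595501 , -0.45661937,  0.5798158 ]), 'torque': array([0.06098085, 0.0513839 , 0.03617759]), 'width': 0.9983965317852652}
side {'fx': 572.2921877927388, 'fy': 572.2921877927388, 'cx': 320.2363528735396, 'cy': 248.59483504096877, 'T': [[-0.9757, -0.1301, 0.1763, 0.2823], [-0.2179, 0.4907, -0.8437, 1.0599], [0.0233, -0.8616, -0.5071, 0.7471], [0.0, 0.0, 0.0, 1.0]]}
top {'fx': 537.1135206515805, 'fy': 537.1135206515805, 'cx': 316.26869561267256, 'cy': 236.15637158696848, 'T': [[0.0063, -0.9828, 0.1845, 0.2], [-0.9999, -0.0088, -0.0131, 0.0209], [0.0145, -0.1844, -0.9827, 1.6323], [0.0, 0.0, 0.0, 1.0]]}
wrist {'fx': 371.64829954431775, 'fy': 371.64829954431775, 'cx': 319.62106727275693, 'cy': 246.9039352399349, 'T_tool_cam': [[-0.0003, -0.3231, 0.9464, -0.1433], [1.0, 0.0005, 0.0005, 0.0002], [-0.0006, 0.9464, 0.3231, -0.0831], [0.0, 0.0, 0.0, 1.0]]}
```

View pics/top0.png

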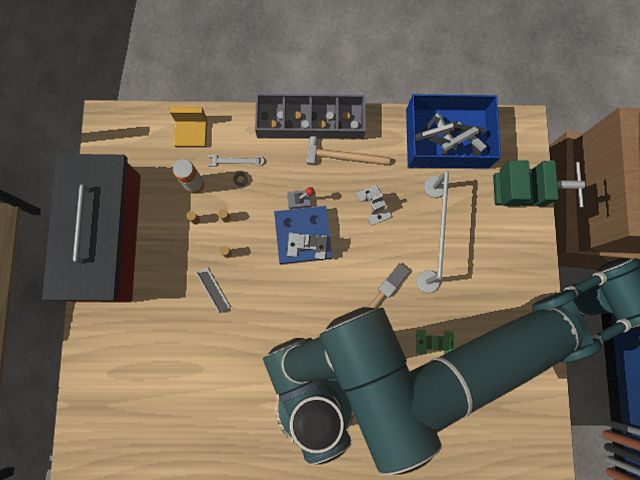

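View pics/side0.png

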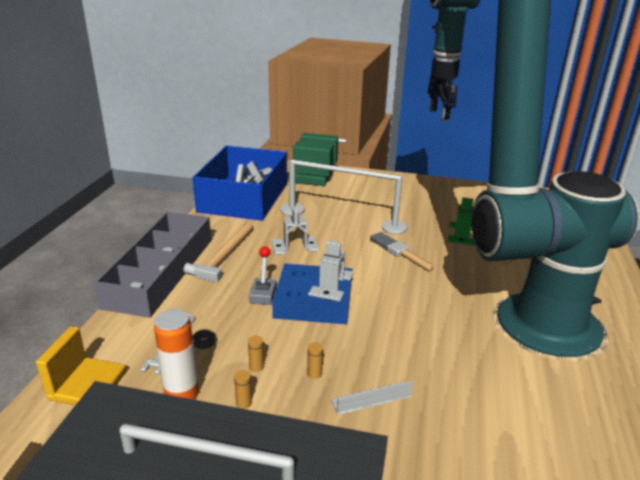

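The top view shows the fixture at (303,235) with bracket_a on it, another grey bracket at (376,204), three brass pins at (192,217), (223,215) and (226,251), the bar from (445,175) to (437,282), and the green decoy at (435,343). I'll enlarge the middle of it.

```bash
cat > h.py <<'E'
from workcell import monitor, imaging
import cv2,numpy as np
from scipy.spatial.transform import Rotation as R
P={n:imaging.camera_params(n) for n in("side","top","wrist")}
def pose():
    s=monitor.read_state(); T=np.eye(4); T[:3,:3]=R.from_rotvec(s["tcp_rot"]).as_matrix(); T[:3,3]=s["tool_pos"]; return T
def ray(n,u,v,Tt=None):
    p=P[n]; x=(u-p["cx"])/p["fx"]; y=(v-p["cy"])/p["fy"]
    if n=="wrist":
        r=np.hypot(x,y)+1e-12; d=np.array([x/r*np.sin(r),y/r*np.sin(r),np.cos(r)]); T=Tt@np.array(p["T_tool_cam"])
    else: d=np.array([x,y,1]); T=np.array(p["T"])
    return T[:3,3],T[:3,:3]@d
def at(n,u,v,z,Tt=None):
    o,d=ray(n,u,v,Tt); return np.round(o+d*(z-o[2])/d[2],4)
def proj(n,X,Tt=None):
    p=P[n]; T=np.array(p["T"]) if n!="wrist" else Tt@np.array(p["T_tool_cam"])
    c=np.linalg.inv(T)@np.append(X,1); 
    if n!="wrist": return np.array([p["cx"]+p["fx"]*c[0]/c[2],p["cy"]+p["fy"]*c[1]/c[2]])
    th=np.arctan2(np.hypot(c[0],c[1]),c[2]); r=np.hypot(c[0],c[1])+1e-12
    return np.array([p["cx"]+p["fx"]*th*c[0]/r,p["cy"]+p["fy"]*th*c[1]/r])
def snap(n,name,crop=None,s=1):
    T=pose(); im=imaging.read_camera(n)
    np.save("pics/"+name+".npy",T); cv2.imwrite("pics/"+name+"_full.png",im)
    if crop: x0,y0,x1,y1=crop; im=im[y0:y1,x0:x1]
    if s!=1: im=cv2.resize(im,None,fx=s,fy=s,interpolation=cv2.INTER_CUBIC)
    cv2.imwrite("pics/"+name+".png",im); return T
def rel(Tt,pos,yaw_y):
    """tool-frame shift+rotvec from pose Tt to pos, tool down (x=-z), tool y along world angle yaw_y (mod pi, nearest)"""
    best=None
    for a in(yaw_y,yaw_y+np.pi):
        x=np.array([0,0,-1.]);y=np.array([np.cos(a),np.sin(a),0]);M=np.c_[x,y,np.cross(x,y)]
        rv=R.from_matrix(Tt[:3,:3].T@M).as_rotvec()
        if best is None or np.linalg.norm(rv)<np.linalg.norm(best): best=rv
    return np.round(np.r_[Tt[:3,:3].T@(np.array(pos)-Tt[:3,3]),best],4)
E
python3 - <<'E'
import cv2
im=cv2.imread("pics/top0.png")[130:320,170:470]
cv2.imwrite("pics/topc.png",cv2.resize(im,None,fx=2.6,fy=2.6,interpolation=cv2.INTER_CUBIC))
from h import *
T=pose();print(T)
for u,v,z in((192,217,.065),(223,215,.065),(226,251,.065)):print(at("top",u,v,z))
E
```

```text
[[-7.21679526e-04  4.28480059e-01 -9.03550949e-01  2.88978952e-01]
 [ 1.67759944e-03 -9.03549394e-01 -4.28480662e-01 -6.09354575e-01]
 [-9.99998332e-01 -1.82502229e-03 -6.67448103e-05  2.30226837e-01]
 [ 0.00000000e+00  0.00000000e+00  0.00000000e+00  1.00000000e+00]]
[0.549  0.3707 0.065 ]
[0.556  0.2788 0.065 ]
[0.4473 0.2659 0.065 ]
```

View pics/topc.png

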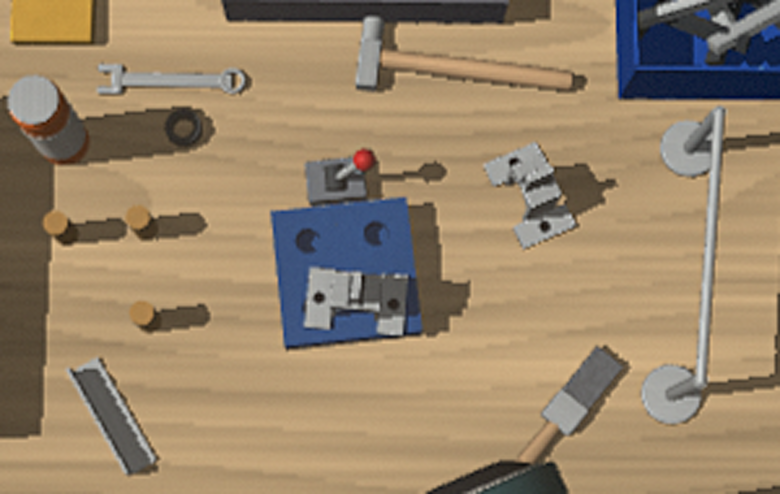

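Run:
```python
from h import *
f=lambda u,v,z:at("top",u/2.6+170-.3,v/2.6+130-.3,z)
C=np.array([f(*p,.04) for p in((272,212),(405,197),(425,334),(287,349))]);print(C,C.mean(0))
x=(C[0]+C[1]-C[2]-C[3]);y=(C[0]+C[3]-C[1]-C[2])
print("yaw",np.arctan2(x[1],x[0]),np.arctan2(-y[0],y[1]),np.linalg.norm(x)/2,np.linalg.norm(y)/2)
yw=(np.arctan2(x[1],x[0])+np.arctan2(-y[0],y[1]))/2;c=C.mean(0);print(yw)
for h in((-.04,-.04),(-.04,.04),(.04,-.04),(.04,.04),(.115,0)):print("hole",h,c[:2]+R.from_euler('z',yw).as_matrix()[:2,:2]@h)
print("tip",f(363,159,.092))
b=[f(719,112,.15),f(699,383,.15)];print("bar",b,(b[0]+b[1])/2,np.linalg.norm(b[0]-b[1]),np.arctan2(*(b[0]-b[1])[[1,0]]))
a=[f(319,297,.046),f(393,303,.046)];print("A",a,(a[0]+a[1])/2,np.linalg.norm(a[0]-a[1]),np.arctan2(*(a[0]-a[1])[[1,0]]))
a=[f(515,163,.006),f(545,227,.006)];print("B",a,(a[0]+a[1])/2,np.linalg.norm(a[0]-a[1]),np.arctan2(*(a[0]-a[1])[[1,0]]))
```

```text
[[ 0.5748  0.1278  0.04  ]
 [ 0.5944 -0.0277  0.04  ]
 [ 0.4323 -0.0512  0.04  ]
 [ 0.4136  0.1073  0.04  ]] [0.503775 0.03905  0.04    ]
yaw 0.13526544968430562 0.12137496180454362 0.1631401927790941 0.15816359410433237
0.12832020574442463
hole (-0.04, -0.04) [ 0.4692226  -0.00573986]
hole (-0.04, 0.04) [0.45898514 0.0736024 ]
hole (0.04, -0.04) [0.54856486 0.0044976 ]
hole (0.04, 0.04) [0.5383274  0.08383986]
hole (0.115, 0) [0.6178295  0.05376636]
tip [0.6256 0.022  0.092 ]
bar [array([ 0.6675, -0.3722,  0.15  ]), array([ 0.3659, -0.3392,  0.15  ])] [ 0.5167 -0.3557  0.15  ] 0.30339999999999995 -0.1089829124814623
A [array([0.4735, 0.0712, 0.046 ]), array([ 0.4672, -0.014 ,  0.046 ])] [0.47035 0.0286  0.046  ] 0.08543260501705423 1.4969869908223512
B [array([ 0.6463, -0.1612,  0.006 ]), array([ 0.5676, -0.1962,  0.006 ])] [ 0.60695 -0.1787   0.006  ] 0.08613181758212234 0.41846009522380573
```

Run:
```python
from h import *
print(rel(pose(),(.628,-.030,.25),.128))
```

```text
[-1.900e-02 -3.782e-01 -5.546e-01 -1.256e+00 -1.200e-03  1.500e-03]
```

Emit:
jog_arm(
  rows=[
    [-0.03,-0.378,-0.555,-1.256,0,0,0],
    [-0.03,-0.378,-0.555,-1.256,0,0,0],
    [-0.02,-0.378,-0.555,-1.256,0,0,0],
    [-0.02,-0.378,-0.555,-1.256,0,0,0],
    [-0.02,-0.378,-0.555,-1.256,0,0,0],
    [-0.02,-0.378,-0.555,-1.256,0,0,0],
    [-0.02,-0.378,-0.555,-1.256,0,0,0],
    [-0.02,-0.378,-0.555,-1.256,0,0,0],
    [-0.02,-0.378,-0.555,-1.256,0,0,0],
    [-0.02,-0.378,-0.555,-1.256,0,0,0],
    [-0.02,-0.378,-0.555,-1.256,0,0,0],
    [-0.02,-0.378,-0.555,-1.256,0,0,0],
    [-0.02,-0.378,-0.555,-1.256,0,0,0],
    [-0.02,-0.378,-0.555,-1.256,0,0,0],
    [-0.02,-0.378,-0.555,-1.256,0,0,0],
    [-0.02,-0.378,-0.555,-1.256,0,0,0],
    [-0.02,-0.378,-0.555,-1.256,0,0,0],
    [-0.02,-0.378,-0.555,-1.256,0,0,0],
  ],
)

```text
time: 1.95
tool_pos: [0.6279, -0.0314, 0.2508]
tcp_rot: [1.116, 1.268, -1.116]
wrist_force: [1.1, -0.4, -1.1]
width: 0.001
```

Run:
```python
from h import *
T=snap("wrist","w1"); im=imaging.read_camera("top"); cv2.imwrite("pics/top1.png",im); print(T,monitor.read_state()["width"])
imaging.read_camera
w=cv2.imread("pics/w1_full.png"); cv2.imwrite("pics/cmb1.png",np.vstack([cv2.resize(w,(800,600))]))
```

```text
[[-0.00118665  0.99203912  0.12592449  0.62785402]
 [ 0.00133427  0.12592604 -0.99203874 -0.03143105]
 [-0.99999841 -0.00100918 -0.00147308  0.25082986]
 [ 0.          0.          0.          1.        ]] 0.0011274701602852558
```

View pics/cmb1.png

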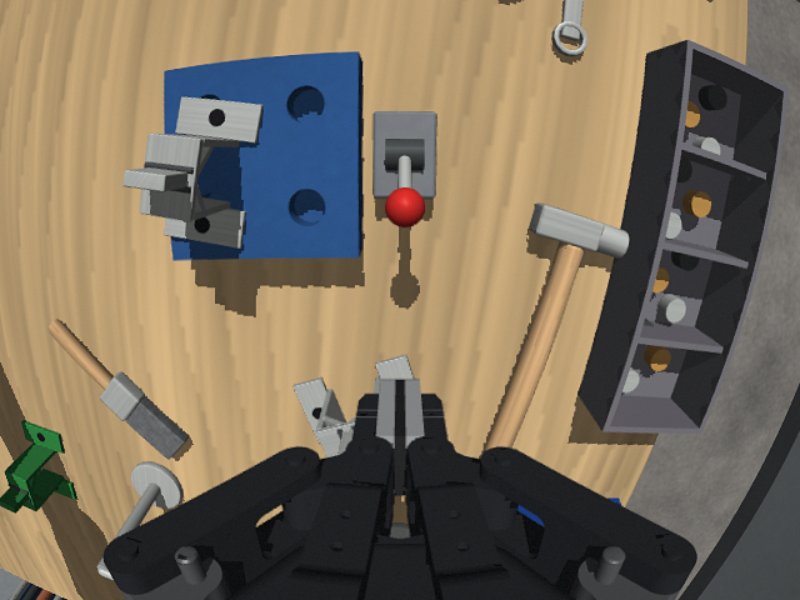

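View pics/top1.png

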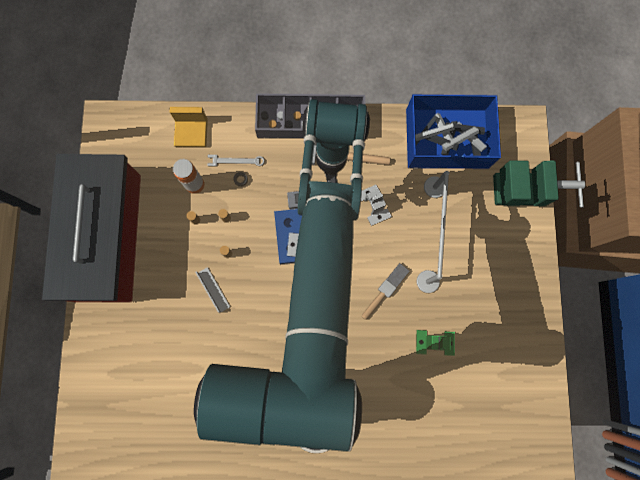

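Wrist view at 800 px: the red tip is at (405,207), the free holes at (305,104) and (307,207), the block's right corners at (360,52) and (363,257), and bracket_a's lug at (155,180). The top view with the arm moved shows no third steel bracket and no fourth pin, so the job is bracket_a at top-camera (303,245), bracket_b at (376,204), and three pins. The green one at (435,343) is excluded.

Run:
```python
from h import *
T=np.load("pics/w1.npy")
w=lambda u,v,z:at("wrist",u/1.25,v/1.25,z,T)
for n,u,v,z in(("tip",405,207,.094),("h3",305,104,.04),("h2",307,207,.04),("c++",360,52,.04),("c+-",363,257,.04),("c-+",165,71,.04),("c--",175,259,.04),("footA1",217,118,.046),("footA2",202,225,.046),("lug",155,180,.147),("brk b foot",316,412,.006)):print(n,w(u,v,z))
```

```text
tip [0.6249 0.0186 0.094 ]
h3 [0.5412 0.0836 0.04  ]
h2 [0.5512 0.0043 0.04  ]
c++ [0.5776 0.1278 0.04  ]
c+- [ 0.5987 -0.0302  0.04  ]
c-+ [0.4184 0.1087 0.04  ]
c-- [ 0.4385 -0.0489  0.04  ]
footA1 [0.4732 0.0691 0.046 ]
footA2 [ 0.4663 -0.0166  0.046 ]
lug [0.4778 0.0273 0.147 ]
brk b foot [ 0.5659 -0.1973  0.006 ]
```

Emit:
jog_arm(
  rows=[
    [0.05,0,0,0,0,0,0],
    [0.1,0,0,0,0,0,0],
    [0.15,0,0,0,0,0,0],
    [0.165,0,0,0,0,0,0],
    [0.165,0,0,0,0,0,0],
  ],
)

```text
time: 2.55
tool_pos: [0.6252, -0.0314, 0.083]
tcp_rot: [1.115, 1.273, -1.12]
wrist_force: [0.6, 0.1, -0.1]
width: 0.0
```

Emit:
jog_arm(
  rows=[
    [0,0,-0.03,0,0,0,0],
    [0,0,-0.045,0,0,0,0],
    [0,0,-0.06,0,0,0,0],
    [0,0,-0.07,0,0,0,0],
    [0,0,-0.08,0,0,0,0],
    [0,0,-0.09,0,0,0,0],
    [0,0,-0.095,0,0,0,0],
  ],
)

```text
time: 3.25
tool_pos: [0.6129, 0.0638, 0.0831]
tcp_rot: [1.114, 1.274, -1.12]
wrist_force: [1.8, -1.2, -0.8]
width: 0.001
```

Emit:
jog_arm(
  rows=[
    [0,0,-0.003,0,0,0,0],
    [0,0,-0.006,0,0,0,0],
    [0,0,-0.008,0,0,0,0],
    [0,0,-0.01,0,0,0,0],
    [0,0,-0.01,0,0,0,0],
  ],
)

```text
time: 3.75
tool_pos: [0.612, 0.0679, 0.0828]
tcp_rot: [1.106, 1.268, -1.124]
wrist_force: [2.9, -18.3, -0.9]
width: -0.002
```

Emit:
jog_arm(
  rows=[
    [0,0,0.03,0,0,0,0],
    [-0.05,0,0.04,0,0,0,0],
    [-0.1,0,0.04,0,0,0,0],
    [-0.15,0,0.04,0,0,0,0],
    [-0.165,0,0.04,0,0,0,0],
  ],
)

```text
time: 4.25
tool_pos: [0.6216, 0.0291, 0.2554]
tcp_rot: [1.112, 1.26, -1.117]
wrist_force: [0.7, 0.5, 1.2]
width: 0.001
```

Run:
```python
from h import *
print(rel(pose(),(.470,.0275,.22),1.493),monitor.read_state()["q"])
```

```text
[ 0.035  -0.1507 -0.0177 -1.3665  0.007   0.0031] [ 0.01049688  0.14982708  1.69578064 -0.00686585  1.29335256 -0.114083  ]
```

Emit:
jog_arm(
  rows=[
    [0,-0.15,-0.018,-1.366,0.007,0.003,50],
    [0,-0.15,-0.018,-1.366,0.007,0.003,50],
    [0,-0.15,-0.018,-1.366,0.007,0.003,50],
    [0.035,-0.151,-0.018,-1.366,0.007,0.003,50],
    [0.035,-0.151,-0.018,-1.366,0.007,0.003,50],
    [0.035,-0.151,-0.018,-1.366,0.007,0.003,50],
    [0.035,-0.151,-0.018,-1.366,0.007,0.003,50],
    [0.035,-0.151,-0.018,-1.366,0.007,0.003,50],
    [0.035,-0.151,-0.018,-1.366,0.007,0.003,50],
    [0.035,-0.151,-0.018,-1.366,0.007,0.003,50],
    [0.035,-0.151,-0.018,-1.366,0.007,0.003,50],
  ],
)

```text
time: 5.35
tool_pos: [0.4693, 0.0278, 0.2195]
tcp_rot: [0.064, 1.571, -0.064]
wrist_force: [-0.0, -0.3, 0.8]
width: 0.503
```

Run:
```python
from h import *
T=snap("wrist","w2",None,1.25); print(T)
X=T[:3,3].copy(); print(proj("wrist",X,T)*1.25)
for z in(.147,.115): print(z,proj("wrist",[.470,.0275,z],T)*1.25,[proj("wrist",np.array([.470,.0275,z])+k*.005*np.array([.077,.997,0]),T)*1.25 for k in(-1,1)])
```

```text
[[-1.06315079e-03  8.13083818e-02  9.96688425e-01  4.69281749e-01]
 [ 7.75476470e-05  9.96688992e-01 -8.13083453e-02  2.77754178e-02]
 [-9.99999432e-01 -9.15218938e-06 -1.06593596e-03  2.19464472e-01]
 [ 0.00000000e+00  0.00000000e+00  0.00000000e+00  1.00000000e+00]]
[400.08424298 400.35221594]
0.147 [399.52460618 328.4318801 ] [array([389.49594662, 328.46266022]), array([409.55392914, 328.39494728])]
0.115 [399.53879942 307.84501388] [array([390.66519944, 307.87566543]), array([408.41287429, 307.81455161])]
```

View pics/w2.png

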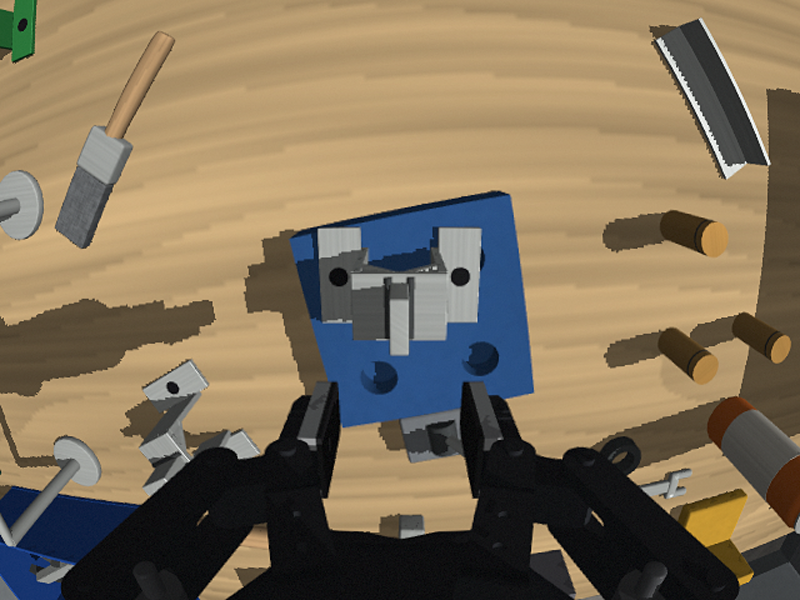

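The lug sits squarely between the fingers, with its top centre near (399,320). The pin tops are at (713,238), (705,369) and (779,347). I'll descend and grip.

Emit:
jog_arm(
  rows=[
    [0.05,0,0,0,0,0,50],
    [0.09,0,0,0,0,0,50],
    [0.1,0,0,0,0,0,50],
    [0.1,0,0,0,0,0,50],
    [0.1,0,0,0,0,0,0],
    [0.1,0,0,0,0,0,0],
    [0.1,0,0,0,0,0,0],
    [0.1,0,0,0,0,0,0],
    [0.1,0,0,0,0,0,0],
  ],
  force=70,
)

```text
time: 6.3
tool_pos: [0.4714, 0.0276, 0.1221]
tcp_rot: [0.064, 1.566, -0.064]
wrist_force: [-0.1, -1.1, 6.4]
width: 0.102
```

Run:
```python
from h import *
T=np.load("pics/w2.npy")
for u,v in((713,238),(705,369),(779,347)):print(at("wrist",u/1.25,v/1.25,.065,T))
```

```text
[0.4499 0.2692 0.065 ]
[0.562  0.2791 0.065 ]
[0.5527 0.3709 0.065 ]
```

Emit:
jog_arm(
  rows=[
    [-0.05,0,0,0,0,0,0],
    [-0.1,0,0,0,0,0,0],
    [-0.15,0,0,0,0,0,0],
    [-0.178,0,0,0,0,0,0],
    [-0.178,0,0,0,0,0,0],
  ],
)

```text
time: 6.8
tool_pos: [0.4735, 0.0278, 0.3057]
tcp_rot: [0.064, 1.555, -0.063]
wrist_force: [-0.0, -0.5, -5.5]
width: 0.102
```

Run:
```python
from h import *
s=monitor.read_state();print(s["wrist_force"],s["width"],s["q"])
print(rel(pose(),(.452,-.3486,.30),1.462))
print(rel(pose(),(.452,-.28,.30),1.462))
```

```text
[-0.01100999 -0.53241304 -5.47010063] 0.10205681946794837 [ 6.10525510e-03 -1.73051631e-01  1.92384832e+00 -7.33076705e-05
  1.37636387e+00 -1.48313136e+00]
[ 0.0054 -0.3769  0.0092  0.0272  0.0144 -0.0014]
[ 0.0054 -0.3085  0.0036  0.0272  0.0144 -0.0014]
```

Emit:
jog_arm(
  rows=[
    [0.005,-0.04,0,0.027,0.014,0,0],
    [0.005,-0.08,0,0.027,0.014,0,0],
    [0.005,-0.12,0,0.027,0.014,0,0],
    [0.005,-0.16,0,0.027,0.014,0,0],
    [0.005,-0.2,0,0.027,0.014,0,0],
    [0.005,-0.24,0.005,0.027,0.014,0,0],
    [0.005,-0.28,0.005,0.027,0.014,0,0],
    [0.005,-0.32,0.009,0.027,0.014,0,0],
    [0.005,-0.35,0.009,0.027,0.014,0,0],
    [0.005,-0.37,0.009,0.027,0.014,0,0],
    [0.005,-0.377,0.009,0.027,0.014,0,0],
    [0.005,-0.377,0.009,0.027,0.014,0,0],
    [0.005,-0.377,0.009,0.027,0.014,0,0],
  ],
)

```text
time: 8.1
tool_pos: [0.4518, -0.3473, 0.2996]
tcp_rot: [0.087, 1.57, -0.082]
wrist_force: [0.1, 0.7, -6.0]
width: 0.102
```

Run:
```python
from h import *
T=snap("wrist","w3",None,1.25); print(T)
im=imaging.read_camera("side")
cv2.imwrite("pics/s3.png",cv2.resize(im[60:300,180:500],None,fx=2.5,fy=2.5,interpolation=cv2.INTER_CUBIC))
for b in([.6675,-.3722,.15],[.3659,-.3392,.15],[.5167,-.3557,.15]): print(proj("wrist",b,T)*1.25,(proj("side",b)-[180,60])*2.5)
```

```text
[[-3.80794275e-04  1.07781700e-01  9.94174512e-01  4.51750709e-01]
 [ 3.37721608e-03  9.94169053e-01 -1.07779814e-01 -3.47267453e-01]
 [-9.99994225e-01  3.31650021e-03 -7.42575972e-04  2.99591085e-01]
 [ 0.00000000e+00  0.00000000e+00  0.00000000e+00  1.00000000e+00]]
[397.31025818 526.71107538] [280.17284958 255.46544207]
[397.18931899 151.2973248 ] [550.56917518 296.72815013]
[397.13244561 374.22991456] [411.81139901 275.55359608]
```

View pics/w3.png

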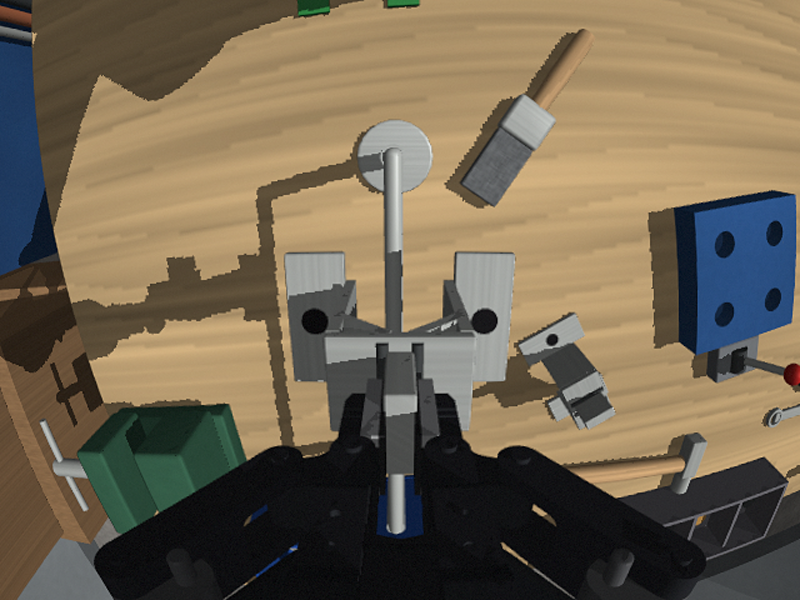

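The bracket straddles the bar: bar at u≈393, bracket legs symmetric about u≈400. The lever leans to the block's +y, so it is released. I'll shift about 2 mm and lower.

Emit:
jog_arm(
  rows=[
    [0.04,-0.002,0,0,0,0,0],
    [0.08,-0.002,0,0,0,0,0],
    [0.1,-0.002,0,0,0,0,0],
    [0.115,-0.002,0,0,0,0,0],
    [0.122,-0.002,0,0,0,0,0],
    [0.126,-0.002,0,0,0,0,0],
    [0.128,-0.002,0,0,0,0,0],
    [0.128,-0.002,0,0,0,0,0],
  ],
)

```text
time: 9.0
tool_pos: [0.4526, -0.3495, 0.1735]
tcp_rot: [0.085, 1.567, -0.083]
wrist_force: [-0.5, 0.1, -6.0]
width: 0.102
```

Emit:
jog_arm(
  rows=[
    [0.002,0,0,0,0,0,0],
    [0.004,0,0,0,0,0,0],
    [0.005,0,0,0,0,0,0],
    [0.006,0,0,0,0,0,0],
    [0.006,0,0,0,0,0,0],
  ],
)

```text
time: 9.5
tool_pos: [0.4531, -0.3503, 0.169]
tcp_rot: [0.083, 1.566, -0.085]
wrist_force: [-2.2, -0.4, 2.9]
width: 0.1
```

Emit:
jog_arm(
  rows=[
    [0,0,0,0,0,0,15],
    [0,0,0,0,0,0,30],
    [0,0,0,0,0,0,40],
    [0,0,0,0,0,0,40],
    [-0.02,0,0,0,0,0,40],
    [-0.05,0,0,0,0,0,40],
    [-0.09,0,0,0,0,0,40],
    [-0.1,0,0,0,0,0,40],
  ],
)

```text
time: 10.3
tool_pos: [0.4548, -0.3518, 0.2744]
tcp_rot: [0.079, 1.559, -0.088]
wrist_force: [0.7, -1.3, 1.2]
width: 0.401
```

Run:
```python
from h import *
T=np.load("pics/w3.npy")
w=lambda u,v,z:at("wrist",u/1.25,v/1.25,z,T)
a=[w(552,340,.006),w(604,412,.006)];print(a)
print(rel(pose(),(.607,-.1787,.22),.418),monitor.read_state()["q"])
```

```text
[array([ 0.5695, -0.1968,  0.006 ]), array([ 0.6717, -0.127 ,  0.006 ])]
[ 5.4800e-02  1.8870e-01  1.3230e-01  1.0457e+00  1.2100e-02 -7.0000e-04] [-7.02712643e-01  4.32199781e-02  1.77722183e+00  1.54755174e-03
  1.30964982e+00 -2.16686558e+00]
```

Emit:
jog_arm(
  rows=[
    [0,0.04,0.02,0.3,0.01,0,40],
    [0.01,0.08,0.05,0.6,0.01,0,40],
    [0.03,0.13,0.09,0.9,0.01,0,40],
    [0.045,0.17,0.12,1.045,0.01,0,40],
    [0.045,0.189,0.132,1.045,0.012,0,40],
    [0.045,0.189,0.132,1.045,0.012,0,40],
    [0.045,0.189,0.132,1.045,0.012,0,40],
    [0.045,0.189,0.132,1.045,0.012,0,40],
    [0.045,0.189,0.132,1.045,0.012,0,40],
  ],
)

```text
time: 11.2
tool_pos: [0.6064, -0.1782, 0.2292]
tcp_rot: [0.894, 1.38, -0.893]
wrist_force: [-0.3, -0.9, -0.3]
width: 0.398
```

Run:
```python
from h import *
T=snap("wrist","w4",None,1.25); print(T)
for z in(.107,.006): 
  d=np.array([np.cos(.418),np.sin(.418),0]); print(z,[np.round(proj("wrist",np.array([.607,-.1787,z])+k*d,T)*1.25) for k in(-.043,0,.043)])
```

```text
[[-2.74935471e-04  9.12498583e-01  4.09079773e-01  6.06402493e-01]
 [ 7.48433092e-04  4.09079861e-01 -9.12498278e-01 -1.78184274e-01]
 [-9.99999682e-01  5.52906950e-05 -7.95414700e-04  2.29159837e-01]
 [ 0.00000000e+00  0.00000000e+00  0.00000000e+00  1.00000000e+00]]
0.107 [array([329., 298.]), array([400., 298.]), array([471., 298.])]
0.006 [array([347., 260.]), array([400., 260.]), array([453., 261.])]
```

View pics/w4.png

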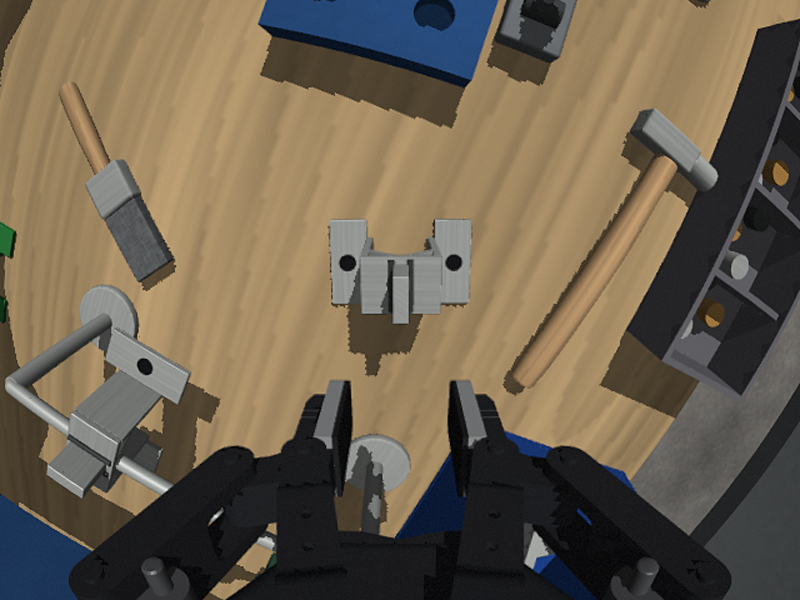

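bracket_b has not moved: its foot dots at (347,262) and (454,262) match the prediction. bracket_a is hanging on the bar at the lower left. I'll grip b.

Emit:
jog_arm(
  rows=[
    [0.05,0,0,0,0,0,40],
    [0.1,0,0,0,0,0,40],
    [0.135,0,0,0,0,0,40],
    [0.147,0,0,0,0,0,40],
    [0.147,0,0,0,0,0,40],
    [0.147,0,0,0,0,0,0],
    [0.147,0,0,0,0,0,0],
    [0.147,0,0,0,0,0,0],
    [0.147,0,0,0,0,0,0],
  ],
  force=70,
)

```text
time: 12.15
tool_pos: [0.6083, -0.1793, 0.0854]
tcp_rot: [0.894, 1.375, -0.892]
wrist_force: [-1.8, -0.1, 6.7]
width: 0.097
```

Emit:
jog_arm(
  rows=[
    [-0.05,0,0,0,0,0,0],
    [-0.1,0,0,0,0,0,0],
    [-0.15,0,0,0,0,0,0],
    [-0.2,0,0,0,0,0,0],
    [-0.222,0,0,0,0,0,0],
    [-0.222,0,0,0,0,0,0],
  ],
)

```text
time: 12.75
tool_pos: [0.6096, -0.1795, 0.3132]
tcp_rot: [0.895, 1.365, -0.888]
wrist_force: [0.5, 0.1, -6.0]
width: 0.102
```

Run:
```python
from h import *
s=monitor.read_state();print(s["wrist_force"],s["width"],s["q"],s["tool_pos"])
print(rel(pose(),(.576,-.3635,.30),1.462))
```

```text
[ 0.50827567  0.14367197 -5.96334925] 0.10241613874476412 [-3.25803818e-01  1.41465742e-01  1.60045323e+00  4.62220747e-04
  1.38492044e+00 -7.47641641e-01] [ 0.60962523 -0.17950832  0.31322618]
[ 0.0135 -0.1061  0.154  -1.0402  0.0146 -0.0051]
```

Emit:
jog_arm(
  rows=[
    [0.01,-0.02,0.03,-0.15,0.015,0,0],
    [0.01,-0.04,0.06,-0.3,0.015,0,0],
    [0.013,-0.06,0.09,-0.45,0.015,0,0],
    [0.013,-0.08,0.12,-0.6,0.015,-0.005,0],
    [0.013,-0.1,0.154,-0.75,0.015,-0.005,0],
    [0.013,-0.106,0.154,-0.9,0.015,-0.005,0],
    [0.013,-0.106,0.154,-1.04,0.015,-0.005,0],
    [0.013,-0.106,0.154,-1.04,0.015,-0.005,0],
    [0.013,-0.106,0.154,-1.04,0.015,-0.005,0],
    [0.013,-0.106,0.154,-1.04,0.015,-0.005,0],
  ],
)

```text
time: 13.75
tool_pos: [0.5758, -0.3627, 0.2988]
tcp_rot: [0.088, 1.571, -0.086]
wrist_force: [0.4, 0.0, -5.9]
width: 0.098
```

Run:
```python
from h import *
T=snap("wrist","w5",(120,100,520,400),2); print(T)
im=imaging.read_camera("side"); cv2.imwrite("pics/s5.png",im)
for b in([.6675,-.3722,.15],[.3659,-.3392,.15]): print((proj("wrist",b,T)-[120,100])*2)
print(rel(T,(.576,-.3635,.30),1.462))
```

```text
[[-0.00223992  0.11053056  0.9938702   0.57581854]
 [ 0.00174555  0.99387161 -0.11052678 -0.36271339]
 [-0.99999597  0.00148728 -0.00241913  0.29881125]
 [ 0.          0.          0.          1.        ]]
[400.69427224 452.123493  ]
[ 400.02116586 -256.35148173]
[-0.0012 -0.0008  0.0003 -0.002  -0.0024 -0.0015]
```

View pics/w5.png

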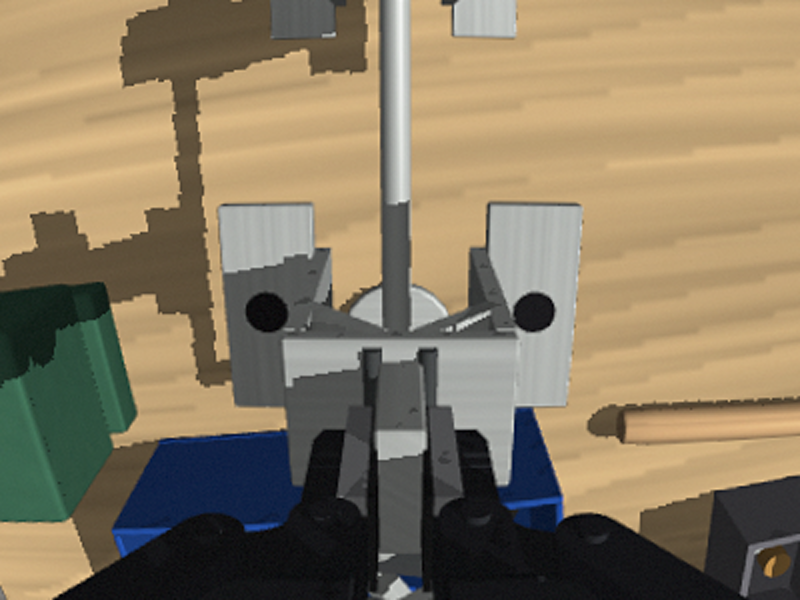

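The bar at u≈396 lies between the legs. Lowering b onto it.

Emit:
jog_arm(
  rows=[
    [0.04,-0.002,0,0,0,0,0],
    [0.08,-0.002,0,0,0,0,0],
    [0.1,-0.002,0,0,0,0,0],
    [0.115,-0.002,0,0,0,0,0],
    [0.122,-0.002,0,0,0,0,0],
    [0.126,-0.002,0,0,0,0,0],
    [0.128,-0.002,0,0,0,0,0],
    [0.129,-0.002,0,0,0,0,0],
    [0.129,-0.002,0,0,0,0,0],
  ],
)

```text
time: 14.75
tool_pos: [0.5769, -0.3652, 0.1729]
tcp_rot: [0.086, 1.567, -0.087]
wrist_force: [-0.6, 0.5, -4.1]
width: 0.101
```

Emit:
jog_arm(
  rows=[
    [0.002,0,0,0,0,0,0],
    [0.003,0,0,0,0,0,0],
    [0.004,0,0,0,0,0,0],
    [0.004,0,0,0,0,0,0],
  ],
)

```text
time: 15.15
tool_pos: [0.5774, -0.3651, 0.1724]
tcp_rot: [0.085, 1.565, -0.087]
wrist_force: [-4.9, 4.8, 8.6]
width: 0.103
```

Emit:
jog_arm(
  rows=[
    [0,0,0,0,0,0,15],
    [0,0,0,0,0,0,30],
    [0,0,0,0,0,0,45],
    [0,0,0,0,0,0,45],
    [-0.02,0,0,0,0,0,45],
    [-0.05,0,0,0,0,0,45],
    [-0.09,0,0,0,0,0,45],
    [-0.12,0,0,0,0,0,45],
  ],
)

```text
time: 15.95
tool_pos: [0.5773, -0.3654, 0.2944]
tcp_rot: [0.085, 1.564, -0.088]
wrist_force: [0.5, -0.6, 0.1]
width: 0.45
```

Run:
```python
from h import *
f=lambda u,v,z:at("top",u/2.6+170-.3,v/2.6+130-.3,z)
print("can",f(36,93,.17),"box",at("top",138,220,.0),at("top",128,220,.15))
for b in((57,223),(138,218),(143,314)):print("pin",f(*b,.065))
T=pose();print(rel(T,(.559,.279,.25),.126),rel(T,(.55,-.05,.28),.126))
```

```text
can [0.6747 0.3784 0.17  ] box [0.5524 0.5513 0.    ] [0.5197 0.5305 0.15  ]
pin [0.5536 0.3721 0.065 ]
pin [0.5604 0.2797 0.065 ]
pin [0.4489 0.2697 0.065 ]
[ 0.0429  0.6385 -0.0891  1.335   0.0055 -0.0021] [ 0.0136  0.3105 -0.0618  1.335   0.0055 -0.0021]
```

Emit:
jog_arm(
  rows=[
    [0,0.05,-0.01,0.12,0,0,45],
    [0,0.1,-0.02,0.25,0,0,45],
    [0,0.15,-0.03,0.38,0,0,45],
    [0,0.2,-0.03,0.5,0,0,45],
    [0.01,0.25,-0.04,0.62,0,0,45],
    [0.02,0.3,-0.05,0.75,0.005,0,45],
    [0.03,0.35,-0.06,0.88,0.005,0,45],
    [0.04,0.4,-0.07,1.0,0.005,0,45],
    [0.043,0.45,-0.08,1.12,0.005,0,45],
    [0.043,0.5,-0.089,1.25,0.005,-0.002,45],
    [0.043,0.55,-0.089,1.335,0.005,-0.002,45],
    [0.043,0.6,-0.089,1.335,0.005,-0.002,45],
    [0.043,0.638,-0.089,1.335,0.005,-0.002,45],
    [0.043,0.638,-0.089,1.335,0.005,-0.002,45],
    [0.043,0.638,-0.089,1.335,0.005,-0.002,45],
    [0.043,0.638,-0.089,1.335,0.005,-0.002,45],
  ],
)

```text
time: 17.55
tool_pos: [0.5589, 0.2776, 0.2495]
tcp_rot: [1.115, 1.265, -1.117]
wrist_force: [-0.8, -0.3, 0.6]
width: 0.448
```

Run:
```python
from h import *
T=snap("wrist","w6",None,1.25); print(T)
im=imaging.read_camera("side"); cv2.imwrite("pics/s6.png",im)
for p in((.5604,.2797),(.5536,.3721),(.4489,.2697)): print(proj("wrist",[*p,.065],T)*1.25)
```

```text
[[-1.89655256e-04  9.92108512e-01  1.25382077e-01  5.58891334e-01]
 [-1.14925198e-03  1.25381780e-01 -9.92107902e-01  2.77632145e-01]
 [-9.99999322e-01 -3.32254078e-04  1.11640335e-03  2.49515171e-01]
 [ 0.00000000e+00  0.00000000e+00  0.00000000e+00  1.00000000e+00]]
[402.05474221 268.19177147]
[409.27295089 139.37259808]
[252.58247598 264.19962944]
```

View pics/w6.png

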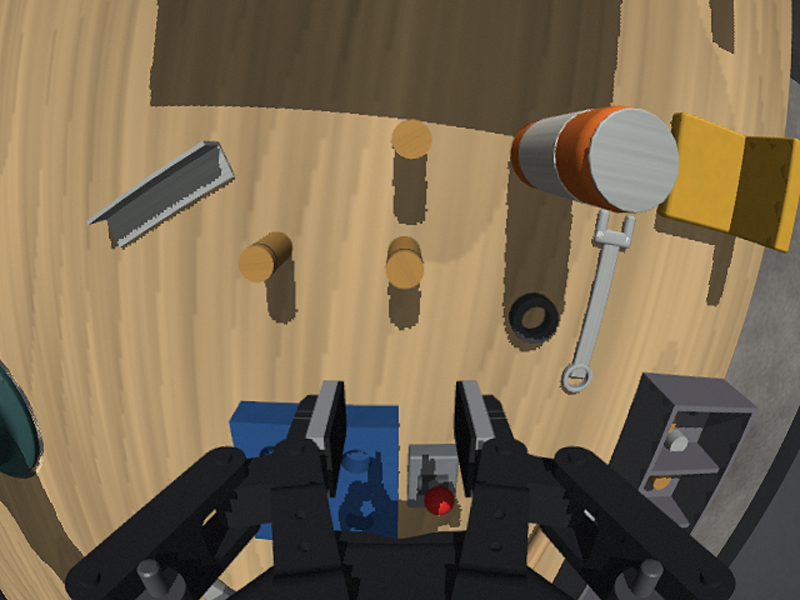

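The pin tops are at (405,269), (412,139) and (257,264), matching the predictions within 4 px.

Run:
```python
from h import *
T=np.load("pics/w6.npy")
for u,v in((405,269),(412,139),(257,264)):
  p=at("wrist",u/1.25,v/1.25,.065,T);print(p,rel(T,(p[0],p[1],.032),.126))
```

```text
[0.5626 0.2794 0.065 ] [ 0.2175  0.004  -0.0015 -0.0003  0.0011  0.0003]
[0.5554 0.3726 0.065 ] [ 0.2174  0.0085 -0.0949 -0.0003  0.0011  0.0003]
[0.4524 0.2702 0.065 ] [ 0.2175 -0.1065 -0.0062 -0.0003  0.0011  0.0003]
```

Emit:
jog_arm(
  rows=[
    [0.05,0.003,-0.001,0,0,0,60],
    [0.1,0.003,-0.001,0,0,0,60],
    [0.15,0.003,-0.001,0,0,0,60],
    [0.19,0.003,-0.001,0,0,0,60],
    [0.21,0.003,-0.001,0,0,0,60],
    [0.217,0.003,-0.001,0,0,0,60],
    [0.217,0.003,-0.001,0,0,0,60],
    [0.217,0.003,-0.001,0,0,0,0],
    [0.217,0.003,-0.001,0,0,0,0],
    [0.217,0.003,-0.001,0,0,0,0],
    [0.217,0.003,-0.001,0,0,0,0],
  ],
  force=60,
)

```text
time: 18.75
tool_pos: [0.5638, 0.2787, 0.0354]
tcp_rot: [1.119, 1.263, -1.114]
wrist_force: [-0.7, -1.2, 6.7]
width: 0.308
```

Emit:
jog_arm(
  rows=[
    [-0.03,0,0,0,0,0,0],
    [-0.08,0,0,0,0,0,0],
    [-0.12,0,0,0,0,0,0],
    [-0.14,0,0,0,0,0,0],
    [-0.14,0,0,0,0,0,0],
  ],
)

```text
time: 19.25
tool_pos: [0.5659, 0.2801, 0.1806]
tcp_rot: [1.125, 1.259, -1.106]
wrist_force: [0.3, 0.4, -1.5]
width: 0.312
```

Run:
```python
from h import *
s=monitor.read_state();print(s["wrist_force"],s["width"],s["tool_pos"])
# block fit from all measures
c=np.array([.506,.0392]);yw=.126;M=R.from_euler('z',yw).as_matrix()[:2,:2]
for h in((-.04,-.04),(-.04,.04),(.04,-.04)):
  p=c+M@h;print(h,p,rel(pose(),(*p,.13),.126))
```

```text
[ 0.33451954  0.3818153  -1.48344472] 0.31171207823259967 [0.565938   0.28011549 0.18062687]
(-0.04, -0.04) [ 0.47134377 -0.00550957] [ 0.0482 -0.1301  0.2718 -0.0012 -0.0028 -0.013 ]
(-0.04, 0.04) [0.46129043 0.07385623] [ 0.0484 -0.1301  0.1918 -0.0012 -0.0028 -0.013 ]
(0.04, -0.04) [0.55070957 0.00454377] [ 0.0492 -0.0501  0.2717 -0.0012 -0.0028 -0.013 ]
```

Emit:
jog_arm(
  rows=[
    [0,-0.01,0.045,0,-0.003,-0.013,0],
    [0,-0.02,0.09,0,-0.003,-0.013,0],
    [0,-0.03,0.135,0,-0.003,-0.013,0],
    [0,-0.04,0.18,0,-0.003,-0.013,0],
    [0,-0.05,0.225,0,-0.003,-0.013,0],
    [0,-0.05,0.26,0,-0.003,-0.013,0],
    [0.03,-0.05,0.272,0,-0.003,-0.013,0],
    [0.07,-0.05,0.272,0,-0.003,-0.013,0],
    [0.078,-0.05,0.272,0,-0.003,-0.013,0],
    [0.078,-0.05,0.272,0,-0.003,-0.013,0],
  ],
)

```text
time: 20.25
tool_pos: [0.5478, 0.0046, 0.0977]
tcp_rot: [1.114, 1.272, -1.122]
wrist_force: [-0.0, -0.1, -2.0]
width: 0.31
```

Run:
```python
from h import *
T=snap("wrist","w7",(220,170,420,320),4); print(T)
b=T[:3,3]+T[:3,0]*.0354;print("pin bottom",b)
for k in(0,45,90,135,180,225,270,315):
  d=.014*np.array([np.cos(np.radians(k)),np.sin(np.radians(k)),0]); print(k,np.round((proj("wrist",b+d,T)-[220,170])*4),np.round((proj("wrist",np.array([.5507,.0045,.04])+d*14.75/14,T)-[220,170])*4))
```

```text
[[-7.77592138e-03  9.92183443e-01  1.24545379e-01  5.47819038e-01]
 [ 2.64966678e-04  1.24551185e-01 -9.92213149e-01  4.63303170e-03]
 [-9.99969732e-01 -7.68237106e-03 -1.23139577e-03  9.76769923e-02]
 [ 0.00000000e+00  0.00000000e+00  0.00000000e+00  1.00000000e+00]]
pin bottom [0.54754377 0.00464241 0.06227806]
0 [503. 477.] [521. 416.]
45 [484. 405.] [502. 347.]
90 [412. 367.] [435. 310.]
135 [333. 387.] [359. 329.]
180 [294. 452.] [321. 392.]
225 [317. 522.] [342. 460.]
270 [386. 557.] [408. 494.]
315 [462. 539.] [481. 476.]
```

View pics/w7.png

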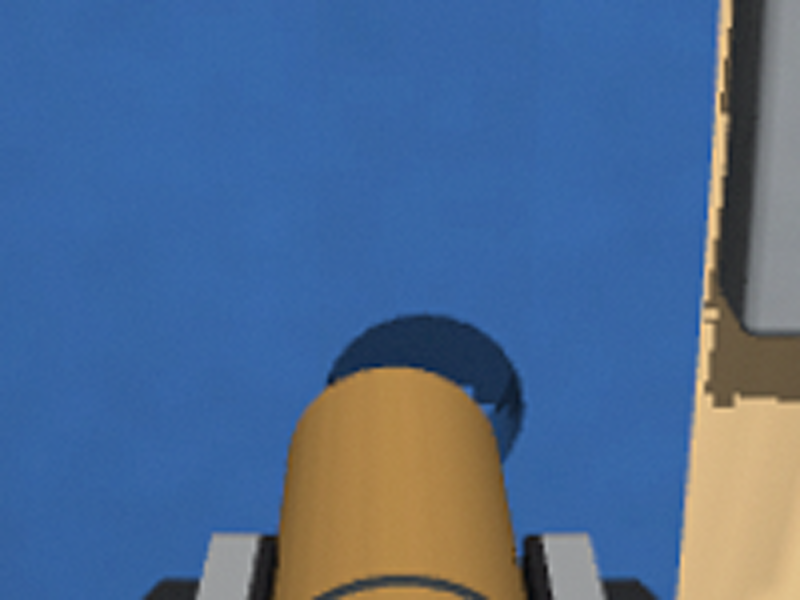

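The pin's lower end (apex 395,366) sits about 4 mm to the left of hole 2 (apex 427,315; right edge 523). The corrected TCP target is (0.5518, 0.0037).

Emit:
jog_arm(
  rows=[
    [0.005,0.0038,0.0014,0,0,0.008,0],
    [0.015,0.0038,0.0014,0,0,0.008,0],
    [0.017,0.0038,0.0014,0,0,0.008,0],
    [0.017,0.0038,0.0014,0,0,0.008,0],
    [0.017,0.0038,0.0014,0,0,0.008,0],
  ],
)

```text
time: 20.8
tool_pos: [0.554, 0.004, 0.0832]
tcp_rot: [1.119, 1.263, -1.112]
wrist_force: [0.6, 0.2, -2.5]
width: 0.313
```

Run:
```python
from h import *
T=pose();print(T[:3,3],rel(T,(.5518,.0037,.06),.126))
```

```text
[0.55396644 0.00400386 0.0832084 ] [ 0.0232 -0.0023  0.     -0.0005 -0.0004 -0.0051]
```

Emit:
jog_arm(
  rows=[
    [0,-0.0022,0,0,0,-0.005,0],
    [0,-0.0022,0,0,0,-0.005,0],
    [0,-0.0022,0,0,0,-0.005,0],
    [0,-0.0022,0,0,0,-0.005,0],
    [0,-0.0022,0,0,0,-0.005,0],
    [0,-0.0022,0,0,0,-0.005,0],
  ],
)

```text
time: 21.4
tool_pos: [0.5518, 0.0037, 0.0832]
tcp_rot: [1.117, 1.266, -1.116]
wrist_force: [-0.4, 1.0, -3.5]
width: 0.312
```

Run:
```python
from h import *
T=pose();print(T[:3,3],rel(T,(.5518,.0037,.06),.126))
```

```text
[0.55180859 0.00367496 0.08324645] [ 0.0232 -0.     -0.     -0.0005 -0.0004 -0.0002]
```

Exactly on target. Now I'll go down gently to contact (top face at TCP z≈0.0754).

Emit:
jog_arm(
  rows=[
    [0.004,0,0,0,0,0,0],
    [0.007,0,0,0,0,0,0],
    [0.009,0,0,0,0,0,0],
    [0.011,0,0,0,0,0,0],
    [0.013,0,0,0,0,0,0],
    [0.013,0,0,0,0,0,0],
  ],
)

```text
time: 22.0
tool_pos: [0.5515, 0.0037, 0.0698]
tcp_rot: [1.116, 1.267, -1.116]
wrist_force: [-0.5, 0.0, -1.5]
width: 0.31
```

It went 5 mm into the hole without any force. Pressing home.

Emit:
jog_arm(
  rows=[
    [0.005,0,0,0,0,0,0],
    [0.01,0,0,0,0,0,0],
    [0.013,0,0,0,0,0,0],
    [0.015,0,0,0,0,0,0],
    [0.017,0,0,0,0,0,0],
    [0.0185,0,0,0,0,0,0],
    [0.0185,0,0,0,0,0,0],
  ],
)

```text
time: 22.7
tool_pos: [0.5515, 0.0036, 0.0534]
tcp_rot: [1.116, 1.267, -1.117]
wrist_force: [-7.0, -0.7, 11.3]
width: 0.305
```

Emit:
jog_arm(
  rows=[
    [0,0,0,0,0,0,45],
    [0,0,0,0,0,0,58],
    [0,0,0,0,0,0,58],
    [-0.02,0,0,0,0,0,58],
    [-0.06,0,0,0,0,0,58],
    [-0.11,0,0,0,0,0,58],
    [-0.13,0,0,0,0,0,58],
    [-0.13,0,0,0,0,0,58],
  ],
)

```text
time: 23.5
tool_pos: [0.555, 0.0035, 0.1883]
tcp_rot: [1.119, 1.26, -1.111]
wrist_force: [0.7, -0.1, 0.2]
width: 0.577
```

Run:
```python
from h import *
T=pose();print(T[:3,3],rel(T,(.5554,.3726,.18),.126),rel(T,(.4524,.2702,.18),.126)); s=imaging.read_camera("side");cv2.imwrite("pics/s8.png",s)
```

```text
[0.55504313 0.0034566  0.18825612] [ 0.0082  0.0465 -0.3662 -0.0004  0.001  -0.0077] [ 0.0074 -0.0685 -0.2775 -0.0004  0.001  -0.0077]
```

Emit:
jog_arm(
  rows=[
    [0,0.005,-0.05,0,0,-0.008,58],
    [0,0.012,-0.1,0,0,-0.008,58],
    [0,0.02,-0.15,0,0,-0.008,58],
    [0,0.025,-0.2,0,0,-0.008,58],
    [0,0.03,-0.25,0,0,-0.008,58],
    [0,0.038,-0.3,0,0,-0.008,58],
    [0,0.046,-0.35,0,0,-0.008,58],
    [0.008,0.0465,-0.366,0,0,-0.008,58],
    [0.008,0.0465,-0.366,0,0,-0.008,58],
    [0.008,0.0465,-0.366,0,0,-0.008,58],
    [0.008,0.0465,-0.366,0,0,-0.008,58],
    [0.008,0.0465,-0.366,0,0,-0.008,58],
  ],
)

```text
time: 24.75
tool_pos: [0.5538, 0.3707, 0.1774]
tcp_rot: [1.114, 1.268, -1.122]
wrist_force: [-0.1, -0.3, 0.3]
width: 0.577
```

Run:
```python
from h import *
T=snap("wrist","w8",(220,120,420,270),4);print(T[:3,3],rel(T,(.5554,.3726,.032),.126))
im=cv2.imread("pics/w8_full.png"); hsv=cv2.cvtColor(im,cv2.COLOR_BGR2HSV)
m=cv2.inRange(hsv,(10,120,120),(25,255,255)); 
n,l,st,ce=cv2.connectedComponentsWithStats(m)
print([(st[i].tolist(),ce[i].round(1).tolist()) for i in range(1,n) if st[i][4]>150 and 200<ce[i][0]<450])
print(proj("wrist",[.5554,.3726,.065],T))
```

```text
[0.55379917 0.37074632 0.17735441] [ 0.1453  0.0026 -0.0018 -0.0023  0.0008  0.0053]
[([418, 198, 50, 25, 360], [435.6, 207.4]), ([303, 202, 39, 56, 1623], [322.1, 231.3])]
[322.99973937 239.00924048]
```

Emit:
jog_arm(
  rows=[
    [0.05,0.002,-0.002,0,0,0.005,58],
    [0.1,0.002,-0.002,0,0,0.005,58],
    [0.13,0.002,-0.002,0,0,0.005,58],
    [0.145,0.002,-0.002,0,0,0.005,58],
    [0.145,0.002,-0.002,0,0,0.005,58],
    [0.145,0.002,-0.002,0,0,0.005,58],
    [0.145,0.002,-0.002,0,0,0.005,0],
    [0.145,0.002,-0.002,0,0,0.005,0],
    [0.145,0.002,-0.002,0,0,0.005,0],
    [0.145,0.002,-0.002,0,0,0.005,0],
  ],
)

```text
time: 25.8
tool_pos: [0.5568, 0.3742, 0.0358]
tcp_rot: [1.121, 1.263, -1.113]
wrist_force: [-0.9, -1.1, 7.2]
width: 0.308
```

Emit:
jog_arm(
  rows=[
    [-0.03,0,0,0,0,0,0],
    [-0.08,0,0,0,0,0,0],
    [-0.12,0,0,0,0,0,0],
    [-0.14,0,0,0,0,0,0],
    [-0.14,0,0,0,0,0,0],
    [-0.14,0,0,0,0,0,0],
  ],
)

```text
time: 26.4
tool_pos: [0.5559, 0.3738, 0.1755]
tcp_rot: [1.121, 1.263, -1.113]
wrist_force: [0.7, -0.3, -3.3]
width: 0.311
```

Run:
```python
from h import *
T=pose();print(T[:3,3],rel(T,(.4722,-.0064,.1),.126),rel(T,(.4622,.0730,.1),.126))
```

```text
[0.55588024 0.37379968 0.1754782 ] [ 0.0743 -0.1304  0.367  -0.002  -0.0015 -0.0046] [ 0.0745 -0.1305  0.287  -0.002  -0.0015 -0.0046]
```

Emit:
jog_arm(
  rows=[
    [0,-0.015,0.045,0,0,-0.005,0],
    [0,-0.03,0.09,0,0,-0.005,0],
    [0,-0.045,0.135,0,0,-0.005,0],
    [0,-0.06,0.18,0,0,-0.005,0],
    [0,-0.08,0.225,0,0,-0.005,0],
    [0,-0.1,0.27,0,0,-0.005,0],
    [0,-0.115,0.315,0,0,-0.005,0],
    [0,-0.13,0.36,0,0,-0.005,0],
    [0.03,-0.13,0.367,0,0,-0.005,0],
    [0.074,-0.13,0.367,0,0,-0.005,0],
    [0.074,-0.13,0.367,0,0,-0.005,0],
    [0.074,-0.13,0.367,0,0,-0.005,0],
    [0.074,-0.13,0.367,0,0,-0.005,0],
    [0.074,-0.13,0.367,0,0,-0.005,0],
  ],
)

```text
time: 27.8
tool_pos: [0.4743, -0.006, 0.1021]
tcp_rot: [1.119, 1.264, -1.114]
wrist_force: [-0.4, -0.5, -2.0]
width: 0.313
```

Run:
```python
from h import *
T=pose();print(T[:3,3],rel(T,(.4722,-.0064,.085),.126))
```

```text
[ 0.47426682 -0.0060051   0.10209342] [ 0.0171 -0.0021  0.0001 -0.0011 -0.0009 -0.0028]
```

Emit:
jog_arm(
  rows=[
    [0.01,-0.002,0,-0.001,-0.001,-0.003,0],
    [0.017,-0.002,0,-0.001,-0.001,-0.003,0],
    [0.017,-0.002,0,-0.001,-0.001,-0.003,0],
    [0.017,-0.002,0,-0.001,-0.001,-0.003,0],
    [0.017,-0.002,0,-0.001,-0.001,-0.003,0],
    [0.017,-0.002,0,-0.001,-0.001,-0.003,0],
  ],
)

```text
time: 28.4
tool_pos: [0.4726, -0.0063, 0.0853]
tcp_rot: [1.116, 1.266, -1.116]
wrist_force: [0.3, 0.6, -2.0]
width: 0.313
```

Run:
```python
from h import *
T=snap("wrist","w9",(220,170,420,320),4);print(T[:3,3],rel(T,(.4722,-.0064,.085),.126))
b=T[:3,3]+T[:3,0]*.0358
for k in(0,45,90,120,135,180):
  d=.014*np.array([np.cos(np.radians(k)),np.sin(np.radians(k)),0]); print(k,np.round((proj("wrist",b+d,T)-[220,170])*4),np.round((proj("wrist",np.array([.4722,-.0064,.04])+d*14.75/14,T)-[220,170])*4))
```

```text
[ 0.47256016 -0.00626098  0.08530221] [ 0.0003 -0.0004  0.0001 -0.0001  0.0002 -0.0003]
0 [503. 475.] [501. 447.]
45 [484. 404.] [481. 375.]
90 [412. 366.] [410. 336.]
120 [357. 373.] [354. 343.]
135 [333. 386.] [329. 357.]
180 [294. 451.] [290. 423.]
```

View pics/w9.png

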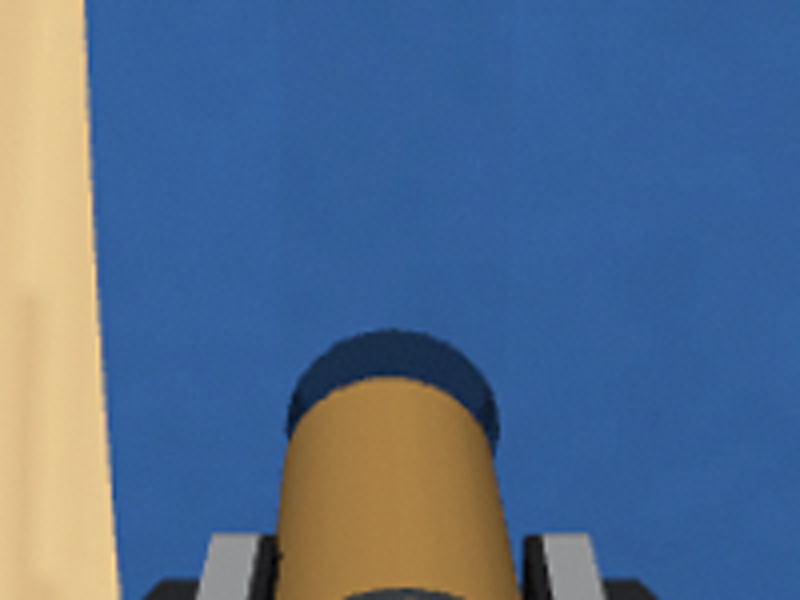

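The hole's apex is (393,329), spanning 288–497. The pin's apex is (388,377). The pin is centred in u but about 2.5 mm short of the hole along the tool's −z, because it is held off-centre. Correcting.

Emit:
jog_arm(
  rows=[
    [0,0,-0.0025,0,0,0,0],
    [0,0,-0.0025,0,0,0,0],
    [0,0,-0.0025,0,0,0,0],
    [0.003,0,-0.0025,0,0,0,0],
    [0.006,0,-0.0025,0,0,0,0],
    [0.009,0,-0.0025,0,0,0,0],
    [0.012,0,-0.0025,0,0,0,0],
    [0.014,0,-0.0025,0,0,0,0],
    [0.014,0,-0.0025,0,0,0,0],
  ],
)

```text
time: 29.35
tool_pos: [0.472, -0.0038, 0.0709]
tcp_rot: [1.116, 1.266, -1.116]
wrist_force: [0.1, -0.2, -2.0]
width: 0.309
```

Inside by about 5 mm, no force. Press home.

Emit:
jog_arm(
  rows=[
    [0.005,0,0,0,0,0,0],
    [0.01,0,0,0,0,0,0],
    [0.014,0,0,0,0,0,0],
    [0.016,0,0,0,0,0,0],
    [0.018,0,0,0,0,0,0],
    [0.0195,0,0,0,0,0,0],
    [0.0195,0,0,0,0,0,0],
  ],
)

```text
time: 30.05
tool_pos: [0.4722, -0.0039, 0.0537]
tcp_rot: [1.115, 1.267, -1.117]
wrist_force: [-6.9, -0.1, 16.0]
width: 0.31
```

Emit:
jog_arm(
  rows=[
    [0,0,0,0,0,0,45],
    [0,0,0,0,0,0,58],
    [0,0,0,0,0,0,58],
    [-0.02,0,0,0,0,0,58],
    [-0.06,0,0,0,0,0,58],
    [-0.11,0,0,0,0,0,58],
    [-0.13,0,0,0,0,0,58],
    [-0.13,0,0,0,0,0,58],
    [-0.13,0,0,0,0,0,58],
  ],
)

```text
time: 30.95
tool_pos: [0.4723, -0.0039, 0.1835]
tcp_rot: [1.115, 1.267, -1.117]
wrist_force: [-0.1, -0.6, -0.5]
width: 0.583
```

Run:
```python
from h import *
T=pose();print(T[:3,3],rel(T,(.4524,.2702,.18),.126))
```

```text
[ 0.47232638 -0.00385598  0.18345507] [ 0.0034  0.0147 -0.2744 -0.      0.0003  0.0009]
```

Emit:
jog_arm(
  rows=[
    [0,0.003,-0.05,0,0,0,58],
    [0,0.006,-0.1,0,0,0,58],
    [0,0.009,-0.15,0,0,0,58],
    [0,0.012,-0.2,0,0,0,58],
    [0,0.0147,-0.25,0,0,0,58],
    [0.003,0.0147,-0.2744,0,0,0,58],
    [0.003,0.0147,-0.2744,0,0,0,58],
    [0.003,0.0147,-0.2744,0,0,0,58],
    [0.003,0.0147,-0.2744,0,0,0,58],
    [0.003,0.0147,-0.2744,0,0,0,58],
  ],
)

```text
time: 31.95
tool_pos: [0.4523, 0.2688, 0.1797]
tcp_rot: [1.116, 1.266, -1.119]
wrist_force: [0.3, 0.2, -0.5]
width: 0.582
```

Run:
```python
from h import *
T=snap("wrist","w10",(220,120,420,270),4);print(T[:3,3],rel(T,(.4524,.2702,.032),.126))
im=cv2.imread("pics/w10_full.png"); hsv=cv2.cvtColor(im,cv2.COLOR_BGR2HSV)
m=cv2.inRange(hsv,(10,120,120),(25,255,255)); 
n,l,st,ce=cv2.connectedComponentsWithStats(m)
print([(st[i].tolist(),ce[i].round(1).tolist()) for i in range(1,n) if st[i][4]>150 and 200<ce[i][0]<450])
print(proj("wrist",[.4524,.2702,.065],T),[proj("wrist",[.4524+.014*np.sin(a),.2702-.014*np.cos(a),.065],T)[1].round(1) for a in(.126,.126+np.pi)])
# same for P3
T=np.load("pics/w8.npy");print([proj("wrist",[.5554+.014*np.sin(a),.3726-.014*np.cos(a),.065],T)[1].round(1) for a in(.126,.126+np.pi)])
```

```text
[0.45233247 0.26884331 0.17974208] [ 0.1477  0.0005 -0.0015 -0.0017  0.0009  0.0019]
[([307, 201, 22, 18, 258], [318.2, 209.2]), ([300, 218, 38, 39, 1156], [318.5, 237.2])]
[320.28748187 238.38387938] [np.float64(256.4), np.float64(219.8)]
[np.float64(257.2), np.float64(220.3)]
```

Emit:
jog_arm(
  rows=[
    [0.05,-0.0003,-0.002,0,0,0.001,58],
    [0.1,-0.0003,-0.002,0,0,0.001,58],
    [0.13,-0.0003,-0.002,0,0,0.001,58],
    [0.147,-0.0003,-0.002,0,0,0.001,58],
    [0.147,-0.0003,-0.002,0,0,0.001,58],
    [0.147,-0.0003,-0.002,0,0,0.001,58],
    [0.147,-0.0003,-0.002,0,0,0.001,0],
    [0.147,-0.0003,-0.002,0,0,0.001,0],
    [0.147,-0.0003,-0.002,0,0,0.001,0],
    [0.147,-0.0003,-0.002,0,0,0.001,0],
  ],
)

```text
time: 33.0
tool_pos: [0.4531, 0.2714, 0.035]
tcp_rot: [1.119, 1.264, -1.115]
wrist_force: [-1.3, -1.1, 7.0]
width: 0.311
```

Emit:
jog_arm(
  rows=[
    [-0.03,0,0,0,0,0,0],
    [-0.08,0,0,0,0,0,0],
    [-0.12,0,0,0,0,0,0],
    [-0.14,0,0,0,0,0,0],
    [-0.14,0,0,0,0,0,0],
    [-0.14,0,0,0,0,0,0],
  ],
)

```text
time: 33.6
tool_pos: [0.4524, 0.2712, 0.1746]
tcp_rot: [1.119, 1.264, -1.115]
wrist_force: [-0.9, -0.7, -3.5]
width: 0.315
```

Run:
```python
from h import *
T=pose();print(T[:3,3],rel(T,(.4622,.0735,.1),.126))
```

```text
[0.45235422 0.27116865 0.17459315] [ 0.0745 -0.015   0.1974 -0.0015 -0.0003 -0.0026]
```

Emit:
jog_arm(
  rows=[
    [0,-0.005,0.05,0,0,-0.003,0],
    [0,-0.01,0.1,0,0,-0.003,0],
    [0,-0.015,0.15,0,0,-0.003,0],
    [0,-0.015,0.19,0,0,-0.003,0],
    [0.03,-0.015,0.1974,-0.001,0,-0.003,0],
    [0.07,-0.015,0.1974,-0.001,0,-0.003,0],
    [0.088,-0.015,0.1974,-0.001,0,-0.003,0],
    [0.088,-0.015,0.1974,-0.001,0,-0.003,0],
    [0.088,-0.015,0.1974,-0.001,0,-0.003,0],
    [0.088,-0.015,0.1974,-0.001,0,-0.003,0],
    [0.088,-0.015,0.1974,-0.001,0,-0.003,0],
    [0.088,-0.015,0.1974,-0.001,0,-0.003,0],
  ],
)

```text
time: 34.8
tool_pos: [0.4632, 0.0738, 0.0877]
tcp_rot: [1.117, 1.265, -1.114]
wrist_force: [-0.3, -0.4, -3.1]
width: 0.311
```

Run:
```python
from h import *
T=snap("wrist","w11",(220,170,420,320),4);print(T[:3,3],rel(T,(.4622,.0735,.085),.126))
b=T[:3,3]+T[:3,0]*.0352
for k in(0,45,90,105,120,135,180):
  d=.014*np.array([np.cos(np.radians(k)),np.sin(np.radians(k)),0]); print(k,np.round((proj("wrist",b+d,T)-[220,170])*4),np.round((proj("wrist",np.array([.4622,.0735,.04])+d*14.75/14,T)-[220,170])*4))
```

```text
[0.46322595 0.0737636  0.08772926] [ 0.0027 -0.0011  0.0001 -0.0001 -0.0002 -0.002 ]
0 [503. 477.] [495. 441.]
45 [484. 406.] [475. 369.]
90 [412. 368.] [404. 330.]
105 [384. 368.] [376. 331.]
120 [357. 375.] [349. 338.]
135 [333. 388.] [325. 351.]
180 [293. 453.] [286. 416.]
```

View pics/w11.png

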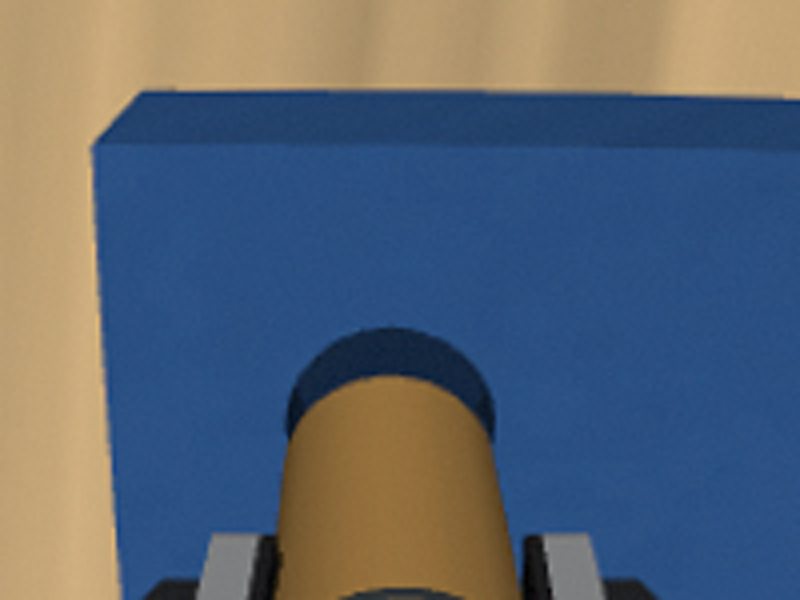

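Hole 1: apex (390,327), spanning 287–495. Pin: apex (392,375). That calls for a shift of about −0.3 mm in y and −1.4 mm in z.

Emit:
jog_arm(
  rows=[
    [0,-0.0003,-0.0014,0,0,-0.002,0],
    [0,-0.0003,-0.0014,0,0,-0.002,0],
    [0.004,-0.0003,-0.0014,0,0,-0.002,0],
    [0.008,-0.0003,-0.0014,0,0,-0.002,0],
    [0.011,-0.0003,-0.0014,0,0,-0.002,0],
    [0.014,-0.0003,-0.0014,0,0,-0.002,0],
    [0.017,-0.0003,-0.0014,0,0,-0.002,0],
    [0.017,-0.0003,-0.0014,0,0,-0.002,0],
  ],
)

```text
time: 35.65
tool_pos: [0.4625, 0.0751, 0.0701]
tcp_rot: [1.116, 1.267, -1.116]
wrist_force: [0.9, 0.6, -3.4]
width: 0.309
```

Emit:
jog_arm(
  rows=[
    [0.005,0,0,0,0,0,0],
    [0.01,0,0,0,0,0,0],
    [0.014,0,0,0,0,0,0],
    [0.016,0,0,0,0,0,0],
    [0.018,0,0,0,0,0,0],
    [0.0195,0,0,0,0,0,0],
    [0.0195,0,0,0,0,0,0],
  ],
)

```text
time: 36.35
tool_pos: [0.4627, 0.0751, 0.053]
tcp_rot: [1.115, 1.267, -1.117]
wrist_force: [-6.9, -0.5, 17.4]
width: 0.31
```

Emit:
jog_arm(
  rows=[
    [0,0,0,0,0,0,45],
    [0,0,0,0,0,0,58],
    [0,0,0,0,0,0,58],
    [-0.02,0,0,0,0,0,58],
    [-0.06,0,0,0,0,0,58],
    [-0.11,0,0,0,0,0,58],
    [-0.15,0,0,0,0,0,30],
    [-0.15,0,0,0,0,0,0],
    [-0.15,0,0,0,0,0,0],
  ],
)

```text
time: 37.25
tool_pos: [0.4638, 0.0752, 0.2042]
tcp_rot: [1.117, 1.265, -1.115]
wrist_force: [-0.5, -0.2, -0.6]
width: 0.074
```

Run:
```python
from h import *
T=pose();print(T[:3,3],rel(T,(.608,.143,.2),.126))
```

```text
[0.46381641 0.07516898 0.20416198] [ 4.400e-03  1.516e-01 -4.920e-02 -1.000e-04 -1.000e-04 -1.200e-03]
```

Emit:
jog_arm(
  rows=[
    [0,0.05,-0.02,0,0,0,0],
    [0,0.1,-0.04,0,0,0,0],
    [0,0.15,-0.049,0,0,0,0],
    [0,0.152,-0.049,0,0,0,0],
    [0,0.152,-0.049,0,0,0,0],
    [0,0.152,-0.049,0,0,0,0],
  ],
)

```text
time: 37.85
tool_pos: [0.6064, 0.1423, 0.2021]
tcp_rot: [1.114, 1.268, -1.119]
wrist_force: [-0.9, -0.1, -0.4]
width: 0.0
```

Run:
```python
from h import *
print(pose()[:3,3])
a=imaging.read_camera("side"); b=imaging.read_camera("top")
A=cv2.resize(a[140:390,200:450],(550,550),interpolation=cv2.INTER_CUBIC)
cv2.imwrite("pics/s12.png",cv2.resize(a[130:400,180:540],None,fx=2.2,fy=2.2,interpolation=cv2.INTER_CUBIC)); cv2.imwrite("pics/t12.png",b)
```

```text
[0.60644322 0.14225446 0.20212893]
```

View pics/s12.png

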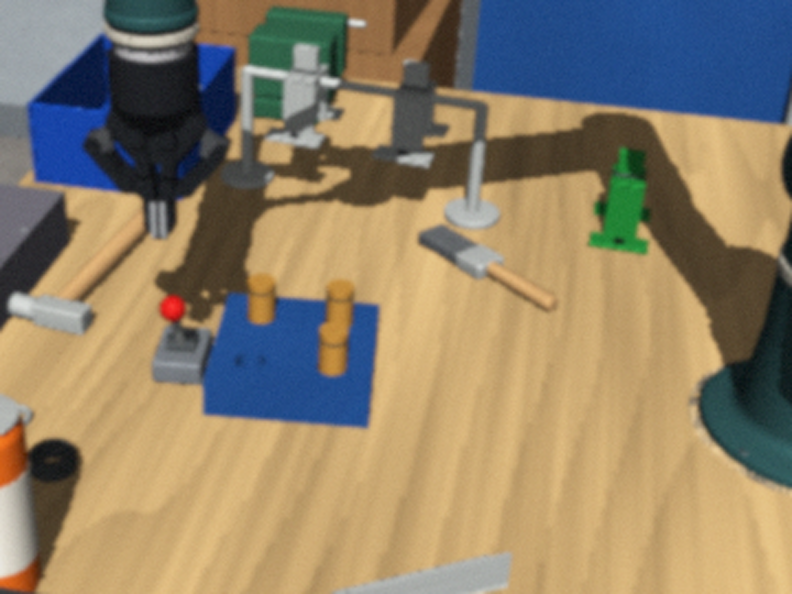

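The side view shows both brackets astride the bar, at (305,85) and (415,110), three pins standing in the block, and the lever leaning towards the block's +y. Now locking.

Emit:
jog_arm(
  rows=[
    [0.05,0,0,0,0,0,0],
    [0.1,0,0,0,0,0,0],
    [0.119,0,0,0,0,0,0],
    [0.119,0,0,0,0,0,0],
    [0.119,0,0.03,0,0,0,0],
    [0.119,0,0.045,0,0,0,0],
    [0.119,0,0.06,0,0,0,0],
    [0.119,0,0.075,0,0,0,0],
    [0.119,0,0.088,0,0,0,0],
    [0.119,0,0.098,0,0,0,0],
    [0.119,0,0.1,0,0,0,0],
  ],
)

```text
time: 39.05
tool_pos: [0.6189, 0.0416, 0.0844]
tcp_rot: [1.116, 1.266, -1.118]
wrist_force: [0.2, 1.0, -1.4]
width: 0.003
```

Emit:
jog_arm(
  rows=[
    [0,0,0.003,0,0,0,0],
    [0,0,0.006,0,0,0,0],
    [0,0,0.009,0,0,0,0],
    [0,0,0.009,0,0,0,0],
  ],
)

```text
time: 39.45
tool_pos: [0.619, 0.0377, 0.0839]
tcp_rot: [1.122, 1.273, -1.117]
wrist_force: [-1.0, 15.4, 1.2]
width: -0.003
```

Emit:
jog_arm(
  rows=[
    [0,0,-0.02,0,0,0,0],
    [0,0,-0.04,0,0,0,0],
    [-0.05,0,-0.05,0,0,0,0],
    [-0.1,0,-0.08,0,0,0,0],
    [-0.15,0,-0.13,0,0,0,0],
    [-0.17,0,-0.18,0,0,0,0],
    [-0.17,0,-0.23,0,0,0,0],
    [-0.17,0,-0.24,0,0,0,0],
    [-0.17,0,-0.24,0,0,0,0],
    [-0.17,0,-0.24,0,0,0,0],
  ],
)

```text
time: 40.45
tool_pos: [0.5898, 0.2756, 0.2556]
tcp_rot: [1.119, 1.273, -1.115]
wrist_force: [-0.6, 0.1, -1.0]
width: -0.002
```

Run:
```python
from h import *
print(pose()[:3,3])
b=imaging.read_camera("top")[130:320,170:470]
cv2.imwrite("pics/t13.png",cv2.resize(b,None,fx=2.6,fy=2.6,interpolation=cv2.INTER_CUBIC))
c=np.array([.5075,.0387]);M=R.from_euler('z',.126).as_matrix()[:2,:2]
for n,y,z in(("locked",-.0384,.092),("0.9rad",-.0311,.096)):
  p=np.r_[c+M@[.115,y],z];print(n,(proj("top",p)-[170,130]+.3)*2.6)
```

```text
[0.58975406 0.27563012 0.25562127]
locked [369.06100102 158.38789052]
0.9rad [362.70819791 158.16312175]
```

View pics/t13.png

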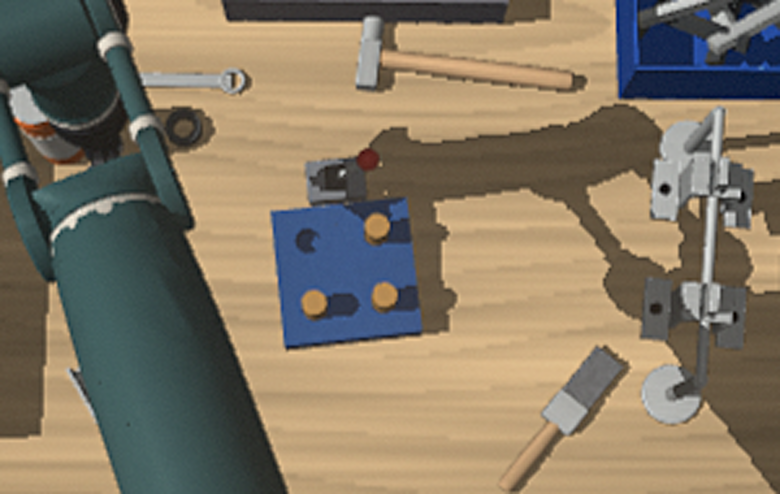

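The lever tip is at (368,159), against a predicted (369,158) for fully locked. Three pins stand in the block and both brackets hang on the bar. Handing in.

```bash
python3 -c "
from workcell import finish_job
print(finish_job())"
```

```text
the job is handed in; nothing more can be done
None
```

The changeover is done and handed in at about 40 s of robot time; no verdict is reported.

**Order of work:** I threw the lever to its released stop, then hung bracket_a and the one other steel bracket on the bench over the cooling bar. All three brass pins present went home in holes 2, 0 and 1, and only then did I throw the lever back to its locked stop. The green bracket, the tools and the other parts were left alone.

**Lever:** both stops pushed back with 15–18 N, and the two contact points put the tip's swing at about 78 mm, against the stated 77 mm. The final top view puts the tip within 1 px of where it should be when fully locked.

**Pins:** each stopped on the hole floor at the expected depth (within about 0.5 mm) with 11–17 N of push.

**Brackets:** the side view before locking and the top view after it both show the two brackets astride the bar.

**Checks:** none failed. Two pins had been gripped 1–2 mm off-centre, which the wrist views showed, and I corrected for it before inserting them. I saw no sign of a bracket being knocked aside.

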